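Open the snapped breaker cover of the bench outlet box and reset the tripped breaker

ROBOT

A 6-joint arm with a two-finger parallel gripper is mounted at the origin on a cart in front of the work surface, level with it; the furniture and walls round the work are solid. World frame = base frame: x ahead of the robot, y to its left, z up, the work surface at z = 0. Lengths are in m, angles in rad, forces in N, time in s.
With the tool pointing down it reaches from about 0.325 to 0.875 m from the base axis. Payload 4.4 kg.
Tool frame: the origin (TCP) lies between the finger pads; the fingertips stand 11 mm ahead of it and the grasp point (between the pads) lies 8 mm behind it; z points along the fingers, y is the line along which they close (so a half turn about z gives the same grasp; the last joint's range is limited). The gripper opens to 85 mm and grips with 20 to 120 N. Pads are 22 mm wide; open, the fingers measure 114 mm over their backs; the gripper's body (76 mm by 85 mm) begins 54 mm behind the grasp point. The pads swing forward as they close: fully open they stand 13 mm farther back than shut.
Start: joints at [1.022, 0.207, 1.542, -0, 1.393, -0.15], TCP at [0.223, 0.53, 0.242] pointing down, gripper open.
Joint ranges: [-2.73, 2.73], [-0.86, 2.22], [0.23, 2.46], [-1.11, 4.25], [0.08, 2.63], [-2.82, 2.82]. Speed limits (rad/s): [2.79, 2.79, 3.14, 3.14, 3.14, 3.14].

INTERFACE

Orientations are given as a rotation vector (axis times angle).
In Python, from workcell import arm gives the robot as it stands.
- The arm moves only by the shell command python3 -m inch 'ROWS' [OPENING] [FORCE]. ROWS is JSON, a list of rows, each an object with "slide": the shift along the world's x, y, z scaled (see below), a list of three; "rot": the turn, a rotation vector about the world's x, y, z scaled (see below), a list of three. A call has 1 to 12 rows; each row is the pose to reach, as a shift and turn from the pose commanded when the call began, turning the shorter way round; what a row does not reach only later rows make up. The controller multiplies each number of a shift by 0.4 m and each number of a turn by pi rad. A row lasts 1/8 s, in which the tool goes at most 62.5 mm and 10.7 degrees, less where a joint would pass 70% of its speed; a pose out of reach is approached as far as the arm can. A call with a number of a shift or a turn outside -1 to 1 is refused whole. A call with a gripper value outside its range is refused whole. OPENING is the opening in per cent of the stroke, from 0 (shut) to 100 (fully open), set as the call begins (- or left out, the last holds). The fingers move at their own pace and stop on an object; FORCE is the grip in N (left out, the last holds). Time passes only in rows, so rows that repeat a pose let the fingers close. It gives the time, the measured TCP pose, the force, the opening and the grip force at its end, in the units of the state.
- arm.get_state(): the state, without advancing time (a new reading comes with each control period).
- arm.camera(name): name is "scene" or "top"; returns a dict with "img" (480x640x3 uint8, red, green, blue), "z_map" (480x640 float32, m along the optical axis (not along the pixel's ray), 0 where there is no reading), "mtx" (3x3 intrinsics, pixels), "origin" and "attitude" of the camera in the world. Camera axes: x right, y down, z forward; pixel columns grow to the right and rows downward; lengths in m; the calibration is good to about 2 mm. A picture is of the moment at which its call begins.
- arm.sign_off(): hands the job in; it is judged then, once.
The state is a dict: "clock": time; "qpos": joint angles; "qvel": joint speeds; "joint_efforts": joint torques, N m; "position": TCP position; "ee_rot": TCP orientation; "wrist_force": force on the tool from outside, world axes, zero at the start; "moment": the same for the moment, N m; "gripper_width": finger opening in m; "grip_force": force on a finger pad.
Only numpy, scipy, OpenCV 4.12 (cv2) and the standard library are available. Lean on these libraries where they do the work, as an engineer would, in place of code of your own. Each camera call takes 0.05 s, during which the arm holds its last target. There are 200 camera calls.

TASK

A breaker in the grey outlet box has tripped. Press the orange snap tab in and, with it still down, push the dark cover along its rails until it drops off the far end and lies on the worktop clear of the box; then press the one breaker button that stands out fully home, like its two neighbours. Push and press only: do not pick up or lift anything, and leave the other things on the table alone.

Things in the scene. Friction and masses are not known exactly. Their poses are not given: they have to be found in the camera images.
- outlet_box: Light grey box screwed down, 88 x 110 mm, 32 mm high; origin under its centre. Its own +y is the way the cover slides off, the orange tab, in a guide 35 mm high that reaches 92 mm out, is at its -y end. The cover runs between two rails 72 mm apart whose tops stand 41 mm up. With the cover off it is open above: 70 mm wide, 98 mm long, buttons in a row along y, terminal blocks beside them 24 mm high.
- snap_tab (a joint): Travel of the orange snap tab, straight down: 0 = up, 0.009 = fully in. Spring: 2 N to start, 7 N at the stop. Up, its barb stands in the window of the cover and locks it; from 0.005 on the cover is free. It springs up again when let go and locks again, unless the cover has already moved 3 mm.
- tab_pad (a point): Centre of the top of the orange tab's pad, 36 mm wide along the box's x, 30 mm long along y, 72 mm from the box's centre towards -y; 46 mm above the worktop when up, 37 mm when fully in (still 1 mm above the cover's plate, so a finger holding it down can go straight on in +y against the ridge). The ridge's face is 5 mm beyond the pad's inner end.
- cover: Dark flat cover, 77 x 104 mm, plate 4 mm thick, about 45 g, loose; origin at the centre of its underside, axes as the box's when seated (then 32 mm above the worktop over the box's centre). At its -y end a raised thumb ridge, 60 mm wide, 6 mm thick, top 18 mm above the underside. Free of the rails and the box when 107 mm or more from its seat; slides with about 5 N or less.
- ridge (a point): Centre of the ridge's outer (-y) face on the cover, where a finger pushes it: 51.5 mm from the cover's origin towards -y, 12 mm above its underside.
- breaker_a (a joint): Round red breaker button, 14 mm across, on the box's centre line under the cover, at -23, 0 or +23 mm along the box's y (the places change). 0 = tripped, standing out with a white collar showing; 0.006 = fully in. Moves straight down with 4 to 6 N and stays where it is left. One of the three is tripped.
- cap_a (a point): Centre of the top face of breaker button a: 30 mm above the worktop when tripped, 24 mm when fully in (well above the 20 mm board round it, the walls and rails stand higher).
- breaker_b (a joint): Round red breaker button, 14 mm across, on the box's centre line under the cover, at -23, 0 or +23 mm along the box's y (the places change). 0 = tripped, standing out with a white collar showing; 0.006 = fully in. Moves straight down with 4 to 6 N and stays where it is left. One of the three is tripped.
- cap_b (a point): Centre of the top face of breaker button b: 30 mm above the worktop when tripped, 24 mm when fully in (well above the 20 mm board round it, the walls and rails stand higher).
- breaker_c (a joint): Round red breaker button, 14 mm across, on the box's centre line under the cover, at -23, 0 or +23 mm along the box's y (the places change). 0 = tripped, standing out with a white collar showing; 0.006 = fully in. Moves straight down with 4 to 6 N and stays where it is left. One of the three is tripped.
- cap_c (a point): Centre of the top face of breaker button c: 30 mm above the worktop when tripped, 24 mm when fully in (well above the 20 mm board round it, the walls and rails stand higher).
- screwdriver: Yellow-handled screwdriver, 164 x 21 x 20 mm, lying behind the box; origin at the centre of its underside, its x along the shaft. Not to be disturbed.
- cutters: Red-handled side cutters, 138 x 44 x 11 mm, lying in front of the box; origin under the centre, x along them. Not to be disturbed.
- parts_box: Small clear compartment box with blue snaps, 92 x 118 x 29 mm, right of the box towards the back; origin under the centre. Not to be disturbed.
- power_module: Green circuit board with a battery pack, 58 x 94 x 38 mm; origin under the centre. Not to be disturbed.
- grey_hood: Grey connector hood, 73 x 34 x 18 mm; origin under the centre. Not to be disturbed.
- transformer: Small mains transformer, 99 x 64 x 48 mm, left on the table; origin under the centre. Not to be disturbed.
- solder_pump: Blue desoldering pump, 20 x 159 x 22 mm, left on the table; origin under the centre. Not to be disturbed.
- tape_1: Roll of black tape, 55 x 53 x 19 mm, left on the table; origin under the centre. Not to be disturbed.

How it is judged:
By the outcome, as a careful person would: the job done as asked, in the order asked, and still so for the second after the job is handed in, with the robot touching nothing.
It also fails if it takes over 46 s, if anything falls off the work surface, if the arm or the gripper's body presses on something with over 40 N, if the wrist force passes 120 N, or if a joint passes its speed limit or range.

## Working session

There is one attempt and no reset: what is moved stays moved. The work goes in short steps, Python scripts to look and compute and a shell command to move; the robot and the scene stay as the last step left them, time stands still between calls to the robot, and variables do not carry over. Pictures are saved under pics/ and viewed, at most 10 in all, crops included, and the job is handed in when it is done.

```bash
mkdir -p pics; ls
python3 - <<'E'
from workcell import arm
import cv2,numpy as np
for n in("scene","top"):
    c=arm.camera(n);cv2.imwrite(f"pics/{n}0.png",c["img"][:,:,::-1]);np.savez(f"{n}0.npz",**c)
    print(n,c["origin"],c["attitude"],c["mtx"])
print(arm.get_state())
E
```

```text
pics
scene [-0.34412249 -0.81957273  0.87968784] [-2.01600547  0.76172521 -0.43682833] [[612.64314604   0.         321.73194507]
 [  0.         612.64314604 232.09233853]
 [  0.           0.           1.        ]]
top [0.25994135 0.13800221 1.38585013] [-2.11828056  2.10418796 -0.21445602] [[601.04074648   0.         312.09719403]
 [  0.         601.04074648 242.72350888]
 [  0.           0.           1.        ]]
{'clock': 0.1, 'qpos': array([ 1.02146731e+00,  2.07359287e-01,  1.54282790e+00,  1.59473466e-06,
        1.39348054e+00, -1.50550947e-01]), 'qvel': array([ 0.00080268, -0.0023695 , -0.00296828, -0.00091144,  0.00087761,
       -0.00037861]), 'joint_efforts': array([-1.46619743e-03, -3.84091938e+01, -2.92547679e+01, -2.24947089e-04,
        4.80202289e-03, -8.66684729e-06]), 'position': array([0.2229561 , 0.52929743, 0.24121995]), 'ee_rot': array([-6.22115792e-01, -3.07865039e+00,  3.06043147e-03]), 'wrist_force': array([ 0.28019739,  0.40420694, -0.0191174 ]), 'moment': array([-0.05005417,  0.00337092, -0.02421608]), 'grip_force': 0.0, 'gripper_width': 0.0851215440735513}
```

View pics/top0.png

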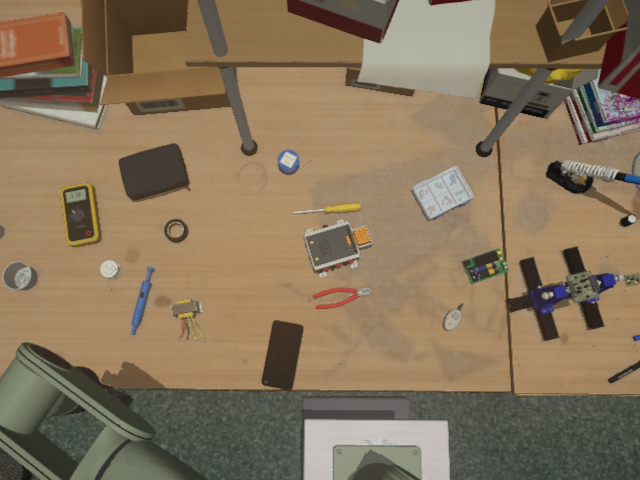

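View pics/scene0.png

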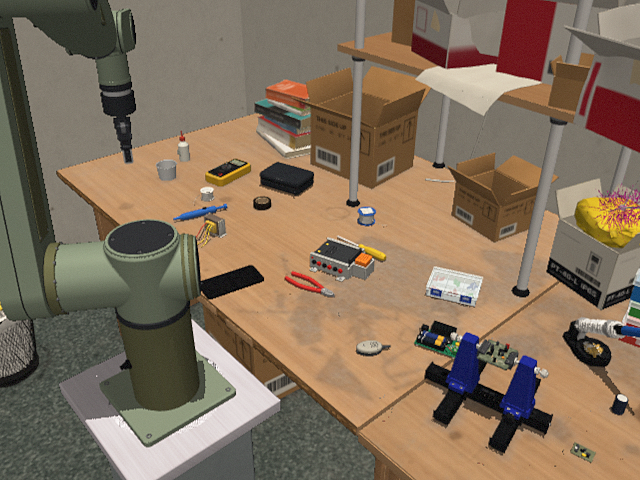

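The top view shows the box at about (333,247), with the orange tab on its right at (362,237), so the cover slides to image left (world +y). The screwdriver is above at (330,209) and the cutters below at (342,298). Next I'll measure the box pose.

```bash
cat > h.py <<'E'
import numpy as np,cv2
from scipy.spatial.transform import Rotation as R
def ray(c,uv,z):
    uv=np.atleast_2d(uv).astype(float);K=c["mtx"]
    d=np.c_[(uv[:,0]-K[0,2])/K[0,0],(uv[:,1]-K[1,2])/K[1,1],np.ones(len(uv))]@R.from_rotvec(c["attitude"]).as_matrix().T
    o=c["origin"];return (o+d*((z-o[2])/d[:,2])[:,None])[:,:2]
def proj(c,p):
    q=(np.atleast_2d(p)-c["origin"])@R.from_rotvec(c["attitude"]).as_matrix()
    q=q@c["mtx"].T;return q[:,:2]/q[:,2:]
def blob(c,lo,hi,box):
    x0,y0,x1,y1=box;m=np.zeros((480,640),np.uint8)
    m[y0:y1,x0:x1]=cv2.inRange(cv2.cvtColor(c["img"],cv2.COLOR_RGB2HSV),lo,hi)[y0:y1,x0:x1]
    m=cv2.morphologyEx(m,cv2.MORPH_OPEN,np.ones((2,2)))
    return max(cv2.findContours(m,0,2)[0],key=cv2.contourArea)
E
python3 - <<'E'
from h import *
c=dict(np.load("top0.npz"))
for nm,lo,hi,b,z in(("tab",(8,150,120),(22,255,255),(350,220,380,260),.046),("cover",(0,0,0),(180,110,95),(300,218,362,275),.036)):
    k=blob(c,lo,hi,b);r=cv2.minAreaRect(k);P=cv2.boxPoints(r);W=ray(c,P,z)
    print(nm,r,"\n",W.round(4),ray(c,r[0],z),"sides",np.linalg.norm(np.diff(W,axis=0),axis=1))
cv2.imwrite("pics/crop1.png",cv2.resize(c["img"][195:315,280:400,::-1],(600,600),interpolation=2))
E
```

```text
tab ((361.60003662109375, 237.29998779296875), (15.495158195495605, 14.23024845123291), 71.56504821777344) 
 [[0.5652 0.0519]
 [0.5759 0.021 ]
 [0.5416 0.0102]
 [0.5309 0.041 ]] [[0.55335323 0.0310342 ]] sides [0.03277795 0.03595725 0.03260827]
cover ((325.0, 248.0), (18.0, 10.0), 90.0) 
 [[0.5509 0.1258]
 [0.5511 0.1028]
 [0.5091 0.1028]
 [0.5089 0.1256]] [[0.52992919 0.11427783]] sides [0.02297102 0.042035   0.02282793]
```

View pics/crop1.png

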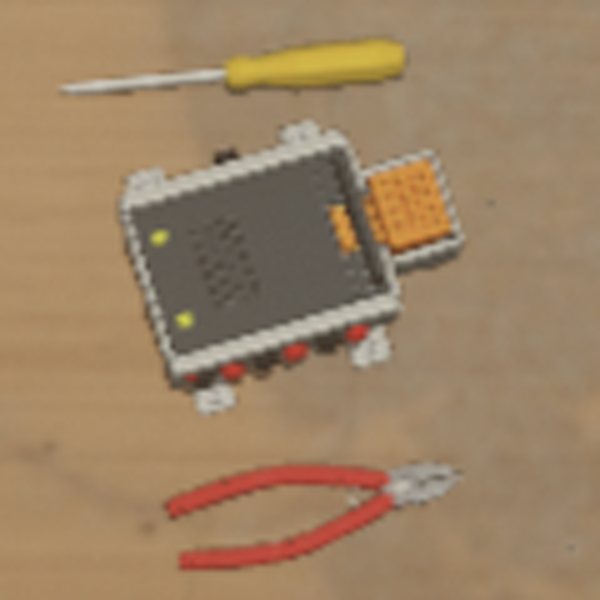

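The crop shows the cover at crop px (130,205)–(172,358)–(390,295)–(345,150) between its rails. The tab pad is at (410,205), the ridge is a dark bar at (365,215), and the sliding direction points left and slightly down.

Run:
```python
from h import *
c=dict(np.load("top0.npz"))
q=np.array([(128,205),(172,358),(392,295),(345,147)])/5+[280,195]-.4
W=ray(c,q,.037);print("cover corners",W.round(4),W.mean(0))
k=blob(c,(8,150,120),(22,255,255),(350,220,380,260))
M=cv2.moments(k);uv=(M["m10"]/M["m00"],M["m01"]/M["m00"]);T=ray(c,uv,.046)[0];print("tab",T)
yd=(W[0]+W[1]-W[2]-W[3]);yd/=np.linalg.norm(yd)
xd=W[3]-W[2]+W[0]-W[1];xd/=np.linalg.norm(xd);print("ydir",yd,np.degrees(np.arctan2(yd[1],yd[0])),"xdir",xd,np.degrees(np.arctan2(xd[1],xd[0])))
d=W.mean(0)-T;print("tab->center",np.linalg.norm(d),np.degrees(np.arctan2(d[1],d[0])))
# depth-based cross-check
z=c["z_map"];K=c["mtx"];v,u=np.mgrid[215:280,295:380];Z=z[v,u]
P=np.stack([(u-K[0,2])/K[0,0]*Z,(v-K[1,2])/K[1,1]*Z,Z],-1)@R.from_rotvec(c["attitude"]).as_matrix().T+c["origin"]
p=P[P[...,2]>.028];r=cv2.minAreaRect(p[:,:2].astype(np.float32));print("depth rect",r,len(p))
s=P[237-215,361-295];print(s)
```

```text
cover corners [[0.5585 0.1599]
 [0.4874 0.1392]
 [0.5172 0.0389]
 [0.5865 0.06  ]] [0.53739555 0.099495  ]
tab [0.55369668 0.03040808]
ydir [-0.27764617  0.9606834 ] 106.11977107435487 xdir [0.95856456 0.28487538] 16.55139951436989
tab->center 0.07098400703545023 103.27617453241109
depth rect ((0.4290359616279602, 0.07438449561595917), (0.3265458047389984, 0.154688760638237), 4.729907035827637) 2163
[0.55410966 0.03237267 0.04570596]
```

```bash
python3 -m inch '[{"slide":[0.41,-0.62,-0.1],"rot":[0,0,-0.283]},{"slide":[0.41,-0.62,-0.1],"rot":[0,0,-0.283]},{"slide":[0.41,-0.62,-0.1],"rot":[0,0,-0.283]},{"slide":[0.41,-0.62,-0.1],"rot":[0,0,-0.283]},{"slide":[0.41,-0.62,-0.1],"rot":[0,0,-0.283]},{"slide":[0.41,-0.62,-0.1],"rot":[0,0,-0.283]},{"slide":[0.41,-0.62,-0.1],"rot":[0,0,-0.283]}]' 0 20
python3 -m inch '[{"slide":[0.42,-0.625,-0.2],"rot":[0,0,0]},{"slide":[0.42,-0.625,-0.2],"rot":[0,0,0]},{"slide":[0.42,-0.625,-0.2],"rot":[0,0,0]},{"slide":[0.42,-0.625,-0.2],"rot":[0,0,0]},{"slide":[0.42,-0.625,-0.2],"rot":[0,0,0]},{"slide":[0.42,-0.625,-0.2],"rot":[0,0,0]},{"slide":[0.42,-0.625,-0.2],"rot":[0,0,0]}]'
python3 - <<'E'
from h import *
from workcell import arm
s=arm.get_state();print(s["position"],R.from_rotvec(s["ee_rot"]).as_matrix().round(3),s["gripper_width"])
a=dict(np.load("scene0.npz"))
c=arm.camera("scene");np.savez("scene1.npz",**c)
k=blob(a,(8,150,150),(22,255,255),(345,240,385,285))
print("tab scene bbox",cv2.boundingRect(k))
print("pred pad ctr px",proj(a,[[.5555,.031,.046]]))
cv2.imwrite("pics/s1.png",np.hstack([cv2.resize(x["img"][200:300,300:400,::-1],(400,400),interpolation=2) for x in(a,c)]))
E
```

```text
clock: 0.98
position: [0.3869, 0.282, 0.202]
ee_rot: [-1.885, -2.512, 0.001]
wrist_force: [-1.0, -0.0, 0.4]
gripper_width: -0.0002
grip_force: 0.0
clock: 1.85
position: [0.5549, 0.0335, 0.122]
ee_rot: [-1.883, -2.513, -0.0]
wrist_force: [-0.3, -0.3, 0.1]
gripper_width: -0.0005
grip_force: 0.0
[0.5548654  0.03352587 0.12204367] [[-0.281  0.96  -0.001]
 [ 0.96   0.281  0.001]
 [ 0.001 -0.001 -1.   ]] -0.0005040997375479572
tab scene bbox (356, 254, 17, 12)
pred pad ctr px [[362.4449605  257.92065031]]
```

View pics/s1.png

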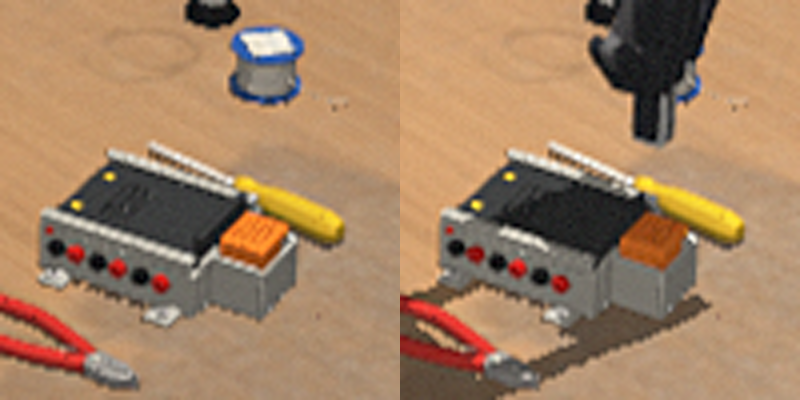

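The right half shows the shut fingertips directly above the orange pad, with the pad top at scene px (364,258), within 3 mm of my estimate. I'll go down and press.

```bash
python3 -m inch '[{"slide":[0.0025,-0.01,-0.08],"rot":[0,0,0]},{"slide":[0.0025,-0.01,-0.14],"rot":[0,0,0]},{"slide":[0.0025,-0.01,-0.155],"rot":[0,0,0]},{"slide":[0.0025,-0.01,-0.163],"rot":[0,0,0]},{"slide":[0.0025,-0.01,-0.17],"rot":[0,0,0]},{"slide":[0.0025,-0.01,-0.17],"rot":[0,0,0]}]'
python3 -m inch '[{"slide":[0,0,-0.006],"rot":[0,0,0]},{"slide":[0,0,-0.012],"rot":[0,0,0]},{"slide":[0,0,-0.015],"rot":[0,0,0]},{"slide":[0,0,-0.015],"rot":[0,0,0]}]'
```

```text
clock: 2.65
position: [0.5571, 0.0284, 0.0554]
ee_rot: [1.885, 2.512, 0.002]
wrist_force: [-0.3, 1.8, 3.1]
gripper_width: -0.0001
grip_force: 1.3
clock: 3.15
position: [0.5571, 0.0281, 0.049]
ee_rot: [1.886, 2.511, 0.002]
wrist_force: [-1.2, 3.4, 5.9]
gripper_width: -0.0001
grip_force: 3.0
```

```bash
python3 -m inch '[{"slide":[-0.004,0.014,-0.001],"rot":[0,0,0]},{"slide":[-0.008,0.027,-0.001],"rot":[0,0,0]},{"slide":[-0.011,0.038,-0.001],"rot":[0,0,0]},{"slide":[-0.014,0.048,-0.001],"rot":[0,0,0]},{"slide":[-0.018,0.062,-0.001],"rot":[0,0,0]},{"slide":[-0.022,0.077,-0.001],"rot":[0,0,0]}]'
python3 - <<'E'
from h import *
from workcell import arm
c=arm.camera("scene")
cv2.imwrite("pics/s2.png",cv2.resize(c["img"][190:310,280:400,::-1],(600,600),interpolation=2))
E
```

```text
clock: 3.9
position: [0.5495, 0.0572, 0.0491]
ee_rot: [1.884, 2.508, 0.001]
wrist_force: [0.9, 0.1, 0.6]
gripper_width: -0.0004
grip_force: 0.3
```

View pics/s2.png

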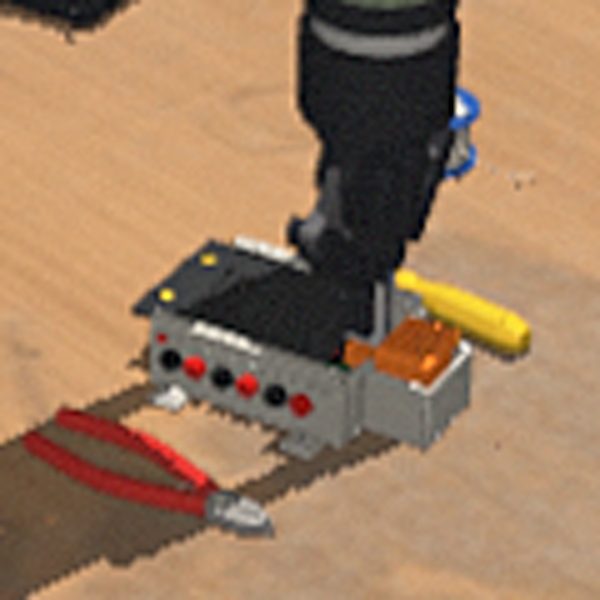

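The cover is sliding: it overhangs the far end by about 20 mm (yellow dots at (167,295) and (208,260)). The tab has sprung up behind the finger. I'll keep pushing.

```bash
python3 -m inch '[{"slide":[-0.007,0.024,0],"rot":[0,0,0]},{"slide":[-0.014,0.048,0],"rot":[0,0,0]},{"slide":[-0.021,0.072,0],"rot":[0,0,0]},{"slide":[-0.028,0.096,0],"rot":[0,0,0]},{"slide":[-0.035,0.12,0],"rot":[0,0,0]},{"slide":[-0.042,0.144,0],"rot":[0,0,0]},{"slide":[-0.049,0.168,0],"rot":[0,0,0]},{"slide":[-0.056,0.192,0],"rot":[0,0,0]},{"slide":[-0.063,0.216,0],"rot":[0,0,0]}]'
python3 - <<'E'
from h import *
from workcell import arm
c=arm.camera("scene")
cv2.imwrite("pics/s3.png",cv2.resize(c["img"][190:310,260:380,::-1],(600,600),interpolation=2))
E
```

```text
clock: 5.08
position: [0.5221, 0.1458, 0.0478]
ee_rot: [-1.886, -2.512, -0.0]
wrist_force: [0.2, -1.0, 0.3]
gripper_width: 0.0003
grip_force: 0.1
```

View pics/s3.png

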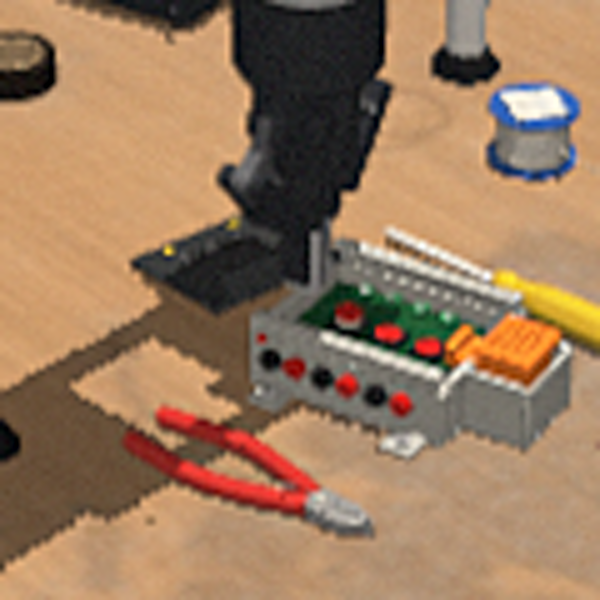

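The cover is still held level at the very end of the rails. The tripped button, with the white collar, is at the far (+y) place at px (348,313). I'll push on gently until the cover drops.

```bash
python3 -m inch '[{"slide":[-0.005,0.017,0],"rot":[0,0,0]},{"slide":[-0.01,0.034,0],"rot":[0,0,0]},{"slide":[-0.015,0.051,0],"rot":[0,0,0]},{"slide":[-0.02,0.068,0],"rot":[0,0,0]},{"slide":[-0.025,0.085,0],"rot":[0,0,0]},{"slide":[-0.028,0.096,0],"rot":[0,0,0]},{"slide":[-0.028,0.096,0],"rot":[0,0,0]}]'
python3 -m inch '[{"slide":[0,0,0.1],"rot":[0,0,0]},{"slide":[0,0,0.2],"rot":[0,0,0]},{"slide":[0.1,-0.1,0.3],"rot":[0,0,0]},{"slide":[0.1,-0.3,0.3],"rot":[0,0,0]},{"slide":[0.1,-0.5,0.3],"rot":[0,0,0]},{"slide":[0.1,-0.6,0.3],"rot":[0,0,0]},{"slide":[0.1,-0.6,0.3],"rot":[0,0,0]}]'
python3 - <<'E'
from h import *
from workcell import arm
c=arm.camera("scene");t=arm.camera("top");np.savez("top2.npz",**t);np.savez("scene2.npz",**c)
a=cv2.resize(c["img"][190:310,260:380,::-1],(400,400),interpolation=2)
b=cv2.resize(t["img"][200:300,270:370,::-1],(400,400),interpolation=2)
cv2.imwrite("pics/s4.png",np.hstack([a,b]))
E
```

```text
clock: 6.0
position: [0.511, 0.1838, 0.0479]
ee_rot: [1.885, 2.513, -0.0]
wrist_force: [-0.0, -0.4, -0.8]
gripper_width: -0.0
grip_force: 0.0
clock: 6.88
position: [0.551, -0.0603, 0.1681]
ee_rot: [1.892, 2.507, -0.001]
wrist_force: [0.2, 0.3, 0.4]
gripper_width: -0.0002
grip_force: 0.0
```

View pics/s4.png

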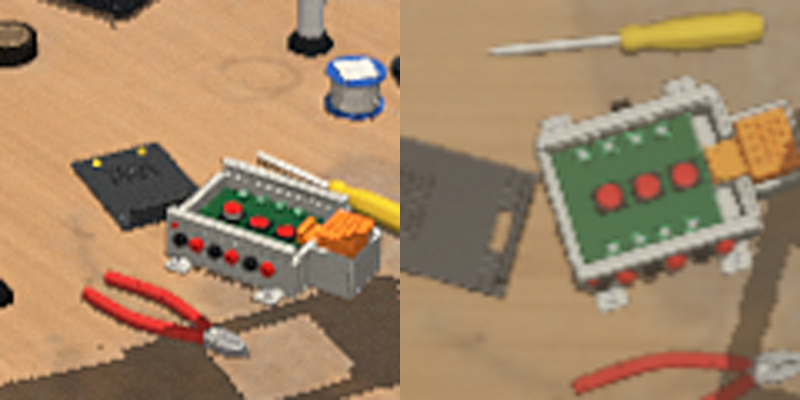

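The cover now lies flat on the worktop beyond the +y end. The three buttons are at top-view crop px (610,195), (648,185) and (686,175), and the leftmost is the tripped one. I'll measure the cover's clearance and the button position.

Run:
```python
from h import *
t=dict(np.load("top2.npz"));s=dict(np.load("scene2.npz"))
def reds(c,box,zs):
    x0,y0,x1,y1=box;h=cv2.cvtColor(c["img"],cv2.COLOR_RGB2HSV)
    m=(cv2.inRange(h,(0,150,90),(7,255,255))|cv2.inRange(h,(172,150,90),(180,255,255)))[y0:y1,x0:x1]
    n,_,st,ce=cv2.connectedComponentsWithStats(m)
    for i in range(1,n):
        if st[i,4]>8: print(st[i],(ce[i]+[x0,y0]).round(1),[ray(c,ce[i]+[x0,y0],z)[0].round(4) for z in zs])
reds(t,(315,238,347,258),(.024,.030))
print('scene');reds(s,(322,247,352,264),(.024,.030))
# cover end corners (crop px -> image) on plane z=.004 
q=np.array([(533,180),(500,296)],float);q[:,0]=(q[:,0]-400)/4+270;q[:,1]=q[:,1]/4+200
W=ray(t,q-.4,.01);o=np.array([.5375,.0995]);y=np.array([-.279,.960]);print("cover end along box y",(W-o)@y)
```

```text
[23  3  6  5 25] [340.6 243. ] [array([0.5443, 0.078 ]), array([0.543 , 0.0783])]
[14  6  6  5 26] [331.5 246. ] [array([0.5371, 0.0991]), array([0.5359, 0.0992])]
[ 4  8  6  6 28] [321.8 248.5] [array([0.5311, 0.1215]), array([0.5299, 0.1216])]
scene
[ 5  3  6  4 16] [329.3 251.8] [array([0.5354, 0.128 ]), array([0.5292, 0.1213])]
[13  8  6  4 17] [337.2 256.2] [array([0.537 , 0.1003]), array([0.5309, 0.0939])]
[21 11  6  3 16] [345.2 259. ] [array([0.5434, 0.0782]), array([0.5372, 0.0719])]
cover end along box y [0.06195494 0.09876365]
```

The nearest corner of the cover is about 7 mm past the box wall, so it is clear. Both views put the tripped button at (0.530, 0.1217). I'll press it.

```bash
python3 -m inch '[{"slide":[-0.02,0.15,0],"rot":[0,0,0]},{"slide":[-0.04,0.3,0],"rot":[0,0,0]},{"slide":[-0.0525,0.42,0],"rot":[0,0,0]},{"slide":[-0.0525,0.455,-0.05],"rot":[0,0,0]},{"slide":[-0.0525,0.455,-0.15],"rot":[0,0,0]},{"slide":[-0.0525,0.455,-0.25],"rot":[0,0,0]},{"slide":[-0.0525,0.455,-0.295],"rot":[0,0,0]},{"slide":[-0.0525,0.455,-0.305],"rot":[0,0,0]},{"slide":[-0.0525,0.455,-0.305],"rot":[0,0,0]}]'
python3 -m inch '[{"slide":[0,0,-0.01],"rot":[0,0,0]},{"slide":[0,0,-0.016],"rot":[0,0,0]},{"slide":[0,0,-0.022],"rot":[0,0,0]},{"slide":[0,0,-0.028],"rot":[0,0,0]},{"slide":[0,0,-0.031],"rot":[0,0,0]},{"slide":[0,0,-0.031],"rot":[0,0,0]}]'
```

```text
clock: 8.1
position: [0.5311, 0.1259, 0.0469]
ee_rot: [1.885, 2.512, 0.002]
wrist_force: [-0.1, -0.7, 0.8]
gripper_width: 0.0002
grip_force: 0.0
clock: 8.85
position: [0.5311, 0.1255, 0.035]
ee_rot: [1.885, 2.511, 0.001]
wrist_force: [-1.7, -0.1, 10.3]
gripper_width: -0.0003
grip_force: 5.2
```

```bash
python3 -m inch '[{"slide":[0,-0.005,-0.003],"rot":[0,0,0]},{"slide":[0,-0.005,-0.006],"rot":[0,0,0]},{"slide":[0,-0.005,-0.006],"rot":[0,0,0]}]'
python3 -m inch '[{"slide":[0,0,0.05],"rot":[0,0,0]},{"slide":[0,0,0.15],"rot":[0,0,0]},{"slide":[0,0,0.3],"rot":[0,0,0]},{"slide":[0.05,-0.2,0.35],"rot":[0,0,0]},{"slide":[0.05,-0.4,0.35],"rot":[0,0,0]},{"slide":[0.05,-0.5,0.35],"rot":[0,0,0]},{"slide":[0.05,-0.5,0.35],"rot":[0,0,0]},{"slide":[0.05,-0.5,0.35],"rot":[0,0,0]}]'
python3 - <<'E'
from h import *
from workcell import arm
c=arm.camera("scene");t=arm.camera("top")
a=cv2.resize(c["img"][220:290,290:360,::-1],(400,400),interpolation=2)
b=cv2.resize(t["img"][200:300,270:370,::-1],(400,400),interpolation=2)
cv2.imwrite("pics/s5.png",np.hstack([a,b]))
E
```

```text
clock: 9.22
position: [0.5312, 0.1253, 0.0349]
ee_rot: [-1.886, -2.511, -0.005]
wrist_force: [-7.7, 4.2, 25.0]
gripper_width: 0.0
grip_force: 12.4
clock: 10.22
position: [0.5497, -0.0771, 0.1704]
ee_rot: [-1.888, -2.509, -0.0]
wrist_force: [-0.3, -0.1, 0.2]
gripper_width: -0.0002
grip_force: 0.0
```

View pics/s5.png

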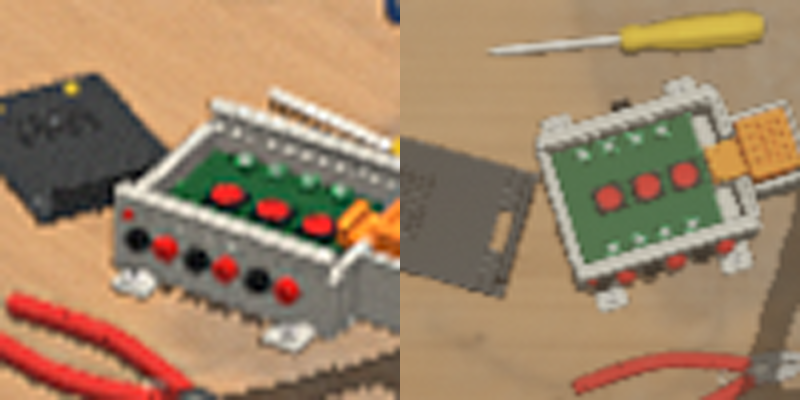

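The white collar is gone: all three buttons, at scene crop px (228,193), (273,210) and (318,225), sit at the same height. The finger came to a hard stop at 24 mm. The cover lies flat and clear of the box.

```bash
python3 -c "
from workcell import arm
print(arm.sign_off())"
```

```text
the job is handed in; nothing more can be done
None
```

The job is done and handed in at about 10 s on the robot's clock: the cover was pushed off with the tab down and lies flat, about 7 mm clear of the box, and the tripped breaker (far end) is pressed fully home.

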